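# Shut the centrifuge and start the run

### The job

The loaded centrifuge stands with its lid open: with the fingertips push the lid down from its outside, without slamming it, until it is fully shut, then press the green start key on its sloping front panel all the way in and let go. Take hold of nothing: keep your fingers off the rotor and the lid's inner face, do not press the orange key, and do not shove or lift the centrifuge or disturb the cups, jars, measuring cylinder, rack and timer around it.

Things in the scene. Friction and masses are not known exactly. Their poses are not given: they have to be found in the camera images.
- centrifuge: Cream bench-top microcentrifuge, 4 kg, loose on rubber feet: 260 mm deep (x), 200 wide (y), deck 105 high, 131 high with the lid shut. Origin at the centre of its underside; its -x side is the front, where the control panel slopes at 25 degrees, from 68 mm high at the front edge (x = -130 mm) to 105 mm at x = -50 mm. The rotor chamber opens in the deck behind the panel.
- lid (a joint): Angle of the blue-grey lid, rad: 0 fully shut, grows as it opens, stop at 1.4. Hinged at the deck's back. The hinge is stiff: the lid stays where it is left; 1 to 4 N at its free edge pushes it down. Lid 170 mm from hinge to free edge, 190 mm wide; shut, its outer (top) face is 26 mm above the hinge line, its underside 4 mm. Flat on top, a clear window 96 x 94 mm in the middle, sunk 3 mm.
- lid_hinge (a point): Centre of the lid's hinge line, on the lid; 115 mm behind the centrifuge's origin (its x = +115 mm), 105 mm above the bench. Its x axis points from the lid's free edge to the hinge, z out of the lid's outer face, y along the hinge.
- lid_edge (a point): Middle of the lid's free edge on its outer (top) face; axes as lid_hinge. A finger tab 60 mm wide stands out 8 mm from the edge below this point, 8 mm thick, 12 to 20 mm down from the outer face.
- lid_seal: Dark seal moulding on the lid's inner face, 3 mm thick, 148 x 170 mm: not to be touched. Origin on the hinge line, axes as lid_hinge.
- rotor: Dark rotor with blue and yellow capped tubes in the chamber, 112 mm across, 40 mm high: not to be touched. Origin at the centre of its underside.
- start_key (a joint): How far the green start key is pressed, m: 0 out, 0.004 fully in. Springs back; 5 N presses it fully in.
- start_key_top (a point): Centre of the face of the green start key, 24 x 24 mm, standing 7 mm out of the sloping panel, right (the centrifuge's -y) of its middle. Its z axis is the outward normal (25 degrees from vertical, towards the front); it is pressed along -z; a straight-down push of 6 to 8 N also works.
- pulse_key (a joint): How far the orange short-spin key is pressed, m: 0 out, 0.004 fully in. Not to be pressed.
- pulse_key_top (a point): Centre of the face of the orange key, 24 x 24 mm, 45 mm to the right (the centrifuge's -y) of the green key.
- tube_rack: Blue tube rack, 160 x 75 x 51 mm high, full of small capped tubes; origin at the centre of its underside, x along its length.
- cup1: Upside-down clear plastic cup, 74 mm across at the mouth (down), 54 mm at the top, 100 mm high; origin at the centre of its underside.
- cup2: A second such cup, same size and origin.
- cup3: A third such cup, same size and origin.
- jar1: White sample jar with a dark red screw lid, 66 mm across, 67 mm high; origin at the centre of its underside.
- jar2: A second such jar, same size and origin.
- cylinder: Clear measuring cylinder on a blue six-sided foot 64 mm across, tube 27 mm across, 179 mm high; origin at the centre of its underside.
- timer: White pocket timer lying flat, 58 x 70 x 16 mm; origin at the centre of its underside.

How it is judged:
By the outcome, as a careful person would: the job done as asked, in the order asked, and still so for the second after the job is handed in, with the robot touching nothing.
It also fails if it takes over 43 s, if anything falls off the work surface, if the arm or the gripper's body presses on something with over 40 N, if the wrist force passes 120 N, or if a joint passes its speed limit or range.

### The arm

A 7-joint arm with a two-finger parallel gripper is mounted at the origin on the work surface. World frame = base frame: x ahead of the robot, y to its left, z up, the work surface at z = 0. Lengths are in m, angles in rad, forces in N, time in s.
With the tool pointing down it reaches from about 0.425 to 0.925 m from the base axis. Payload 6.8 kg.
Tool frame: the origin (TCP) lies midway between the tips of the shut fingers; the grasp point (between the pads) lies 19 mm behind it; y points along the fingers, z is the direction in which the jaws open and shut, and the axes are right-handed (so a half turn about y gives the same grasp; the last joint's range is limited). The gripper opens to 85 mm and grips with 20 to 120 N. Pads are 22 mm wide; open, the fingers measure 114 mm over their backs; the gripper's body (76 mm by 85 mm) begins 54 mm behind the grasp point. The pads swing forward as they close: fully open they stand 13 mm farther back than shut.
Start: joints at [1.175, 0.477, 0.022, 1.555, -0.011, 1.109, -0.083], TCP at [0.192, -0.647, 0.231] pointing down, gripper open.
Joint ranges: [-2.96, 2.96], [-0.34, 2.1], [-1.41, 1.46], [0.24, 2.44], [-1.37, 4.51], [0.17, 1.92], [-2.96, 2.96]. Speed limits (rad/s): [2.39, 2.39, 3.14, 3.14, 3.14, 3.14, 3.14].

### API

Orientations are given as a rotation vector (axis times angle).
In Python, from bench import r gives the robot as it stands.
- The arm moves only by the tool send_rows, never from a script. Its argument "rows" is text: rows parted by semicolons, each of 6 numbers parted by spaces: the shift along the world's x, y, z in m, then the turn, a rotation vector about the world's x, y, z in rad. A call has 1 to 20 rows; each row shifts and turns the commanded pose from where the row before left it; what a row does not reach is not made up. A row lasts 1/10 s, in which the tool goes at most 50 mm and 8.59 degrees, less where a joint would pass 70% of its speed; a pose out of reach is approached as far as the arm can. A call is refused whole if a number of a shift passes 0.05 or a number of a turn 0.15, either way. A call with a gripper value outside its range is refused whole. "grip" is the finger opening in m, from 0 to 0.0854, set as the call begins (left out, the last holds). The fingers move at their own pace and stop on an object; "grip_force" is the grip in N (left out, the last holds). Time passes only in rows, so rows that do not move let the fingers close. It gives the time, the measured TCP pose, the force and the opening at its end, in the units of the state.
- r.get_obs(): the state, without advancing time (a new reading comes with each control period).
- r.grab_frame(name): name is "scene" or "top" or "wrist"; returns a dict with "pixels" (420x560x3 uint8, red, green, blue), "intrinsics" (3x3 intrinsics, pixels), "position" and "orientation" of the camera in the world. Camera axes: x right, y up, looking along -z (the intrinsics and any distortion apply to the point x, -y, -z); pixel columns grow to the right and rows downward; lengths in m; the calibration is good to about 2 mm. A picture is of the moment at which its call begins. There is no depth.
- r.hand_in(): hands the job in, once; it reports no verdict.
The state is a dict: "clock": time; "joints": joint angles; "qvel": joint speeds; "tau": joint torques, N m; "tcp_pos": TCP position; "orientation": TCP orientation; "contact_force": force on the tool from outside, world axes, zero at the start; "moment": the same for the moment, N m; "grip_width": finger opening in m.
Only numpy, scipy, OpenCV 4.12 (cv2) and the standard library are available. Lean on these libraries where they do the work, as an engineer would, in place of code of your own. Each camera call takes 0.05 s, during which the arm holds its last target.

## Working session

There is one attempt and no reset: what is moved stays moved. The work goes in short steps, Python scripts to look and compute and a tool call to move; the robot and the scene stay as the last step left them, time stands still between calls to the robot, and variables do not carry over. Pictures are saved under pics/ and viewed, and the job is handed in when it is done.

Besides the shell and the picture viewer there is one more tool, called after ">>>" by a JSON object that holds its "method" and its "body". send_rows: Moves the arm, as the interface text tells. Its arguments: {"type":"object","properties":{"rows":{"type":"string"},"grip":{"type":"number"},"grip_force":{"type":"number"}},"required":["rows"]}

```bash
ls; mkdir -p pics; cat > h.py <<'E'
import numpy as np, cv2, pickle
from scipy.spatial.transform import Rotation as R
from bench import r
def rotm(o):
    o=np.array(o,float)
    if o.shape==(3,3): return o
    return R.from_rotvec(o).as_matrix() if o.size==3 else R.from_quat(o).as_matrix()
def snap(n,tag):
    f=r.grab_frame(n); cv2.imwrite(f'pics/{tag}.png',f['pixels'][:,:,::-1]); pickle.dump(f,open(f'pics/{tag}.pkl','wb')); return f
def load(tag): return pickle.load(open(f'pics/{tag}.pkl','rb'))
def ray(f,u,v):
    K=np.array(f['intrinsics']); d=np.linalg.inv(K)@[u,v,1]; d=np.array([d[0],-d[1],-d[2]])
    return np.array(f['position']),rotm(f['orientation'])@d
def onz(f,u,v,z):
    p,d=ray(f,u,v); return p+d*(z-p[2])/d[2]
def tri(f1,a,f2,b):
    p1,d1=ray(f1,*a);p2,d2=ray(f2,*b)
    s,_,_,_=np.linalg.lstsq(np.c_[d1,-d2],p2-p1,rcond=None)
    q1=p1+d1*s[0];q2=p2+d2*s[1]; return (q1+q2)/2,np.linalg.norm(q1-q2)
def proj(f,P):
    c=rotm(f['orientation']).T@(np.array(P)-np.array(f['position'])); K=np.array(f['intrinsics'])
    q=K@[c[0],-c[1],-c[2]]; return q[:2]/q[2]
E
python3 - <<'E'
from h import *
print(r.get_obs())
for n in('scene','top','wrist'):
    f=snap(n,n+'0'); print(n,f['position'],f['orientation'],f['intrinsics'],[k for k in f])
E
```

```text
pics
{'clock': 0.0, 'joints': array([ 1.17489905,  0.4778293 ,  0.02234528,  1.55646086, -0.01149281,
        1.10932279, -0.08310148]), 'qvel': array([ 2.85251395e-03, -2.88501559e-04,  1.95960541e-05, -8.95185475e-04,
        9.45969338e-04, -1.17075922e-03, -5.64167116e-05]), 'tau': array([-8.43257221e-04, -5.96445465e+01,  1.60794664e+00, -2.81196481e+01,
        1.26046519e-02,  9.39540449e-03, -1.49475005e-05]), 'tcp_pos': array([ 0.19139937, -0.64666265,  0.2303023 ]), 'orientation': array([-0.29998653,  2.06906467, -2.0652114 ]), 'contact_force': array([-0.37209099, -1.44937573, -0.55166112]), 'moment': array([-0.05582681,  0.06764032,  0.00025929]), 'grip_width': 0.08539606260793871}
scene [0.92306143 0.74316451 1.01362474] [0.2077747  0.93219166 2.54914067] [[440.89057995   0.         278.00050193]
 [  0.         440.89057995 205.56527998]
 [  0.           0.           1.        ]] ['pixels', 'intrinsics', 'position', 'orientation']
top [0.35000953 0.0550055  1.30934513] [ 0.16271    -0.13882647 -1.57487783] [[517.83179803   0.         269.86740713]
 [  0.         517.83179803 207.98808401]
 [  0.           0.           1.        ]] ['pixels', 'intrinsics', 'position', 'orientation']
wrist [ 0.26540916 -0.62613491  0.3719162 ] [-0.26276205  0.1978107  -1.27162092] [[344.62083427   0.         281.89245637]
 [  0.         344.62083427 205.61166508]
 [  0.           0.           1.        ]] ['pixels', 'intrinsics', 'position', 'orientation']
```

View pics/scene0.png

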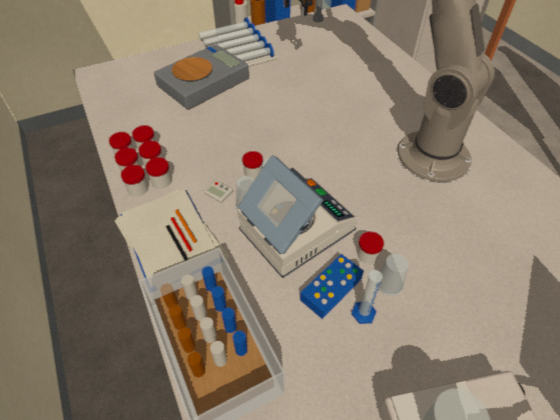

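View pics/top0.png

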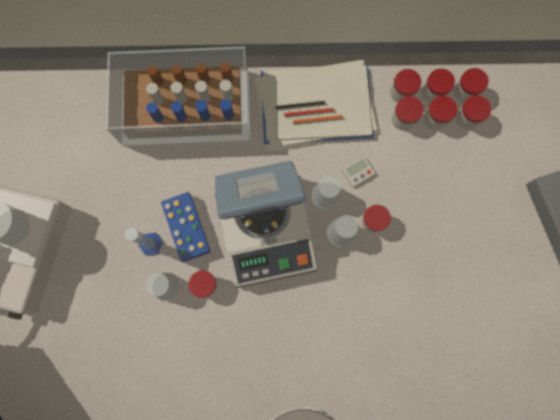

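View pics/wrist0.png

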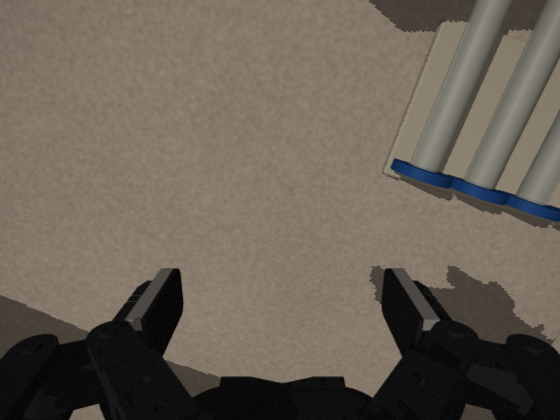

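The top view shows the centrifuge around (265,230), its lid open at (258,190), the green key near (284,264) and the orange key near (303,260). I'll zoom in next.

```bash
python3 - <<'E'
from h import *
a=load('top0')['pixels'][150:300,190:350,::-1]; cv2.imwrite('pics/tc.png',cv2.resize(a,None,fx=5,fy=5,interpolation=cv2.INTER_CUBIC)[:600*2][:750])
im=cv2.imread('pics/tc.png');cv2.imwrite('pics/tc.png',cv2.resize(a,(640,600),interpolation=cv2.INTER_CUBIC))
b=load('scene0')['pixels'][145:285,225:375,::-1]; cv2.imwrite('pics/sc.png',cv2.resize(b,(600,560),interpolation=cv2.INTER_CUBIC))
for n in('top0','scene0'):
    f=load(n);h=cv2.cvtColor(f['pixels'],cv2.COLOR_RGB2HSV)
    for nm,lo,hi in(('green',(50,100,60),(80,255,255)),('orange',(5,140,120),(15,255,255)),('blue-grey',(95,40,70),(115,140,200)),('red',(170,120,60),(180,255,255))):
        m=cv2.inRange(h,lo,hi);c,l,s,ce=cv2.connectedComponentsWithStats(m)
        print(n,nm,[(s[i].tolist(),ce[i].round(1).tolist()) for i in range(1,c) if s[i,4]>25])
E
```

```text
top0 green [([279, 259, 10, 10, 78], [283.5, 263.2])]
top0 orange [([294, 116, 48, 7, 93], [317.5, 118.9]), ([297, 254, 11, 11, 97], [302.2, 259.2])]
top0 blue-grey [([220, 99, 12, 19, 72], [226.3, 106.6]), ([171, 101, 12, 17, 61], [176.9, 107.9]), ([196, 100, 12, 13, 51], [201.3, 106.5]), ([147, 103, 12, 19, 88], [152.8, 109.5]), ([264, 128, 5, 15, 28], [264.9, 137.0]), ([330, 137, 27, 4, 40], [343.0, 138.1]), ([161, 192, 49, 69, 1512], [185.5, 226.5]), ([139, 233, 23, 22, 284], [150.9, 243.8])]
top0 red []
scene0 green [([315, 188, 12, 8, 56], [320.3, 191.3]), ([324, 202, 17, 13, 52], [332.2, 208.0])]
scene0 orange [([254, 0, 9, 13, 44], [257.2, 5.4]), ([356, 0, 14, 12, 75], [362.3, 4.8]), ([489, 0, 27, 59, 214], [501.8, 28.2]), ([172, 57, 40, 23, 693], [191.6, 68.4]), ([307, 179, 9, 7, 44], [310.6, 182.1]), ([175, 209, 22, 34, 135], [185.4, 225.7]), ([198, 280, 7, 10, 30], [200.6, 284.6]), ([178, 289, 7, 10, 26], [180.2, 293.5]), ([226, 288, 6, 13, 30], [227.9, 295.0]), ([160, 293, 104, 105, 1673], [204.2, 354.1]), ([207, 292, 7, 17, 57], [209.4, 300.9]), ([187, 303, 7, 16, 40], [188.9, 311.6]), ([236, 309, 7, 12, 37], [237.9, 315.5]), ([216, 312, 7, 18, 55], [218.5, 321.2]), ([195, 328, 8, 13, 46], [198.2, 334.0]), ([247, 329, 8, 17, 36], [249.3, 337.7]), ([227, 334, 6, 11, 45], [229.1, 339.1]), ([206, 344, 5, 14, 31], [207.4, 351.0])]
scene0 blue-grey [([326, 0, 9, 7, 31], [329.2, 2.6]), ([135, 252, 11, 26, 48], [140.2, 264.7]), ([312, 268, 14, 19, 31], [317.3, 278.9]), ([355, 302, 19, 14, 59], [364.9, 308.7])]
scene0 red [([133, 126, 36, 50, 664], [149.9, 150.3]), ([110, 133, 34, 51, 676], [126.7, 158.3]), ([243, 152, 19, 16, 200], [252.0, 159.2]), ([359, 232, 24, 22, 302], [370.5, 242.3])]
```

View pics/tc.png

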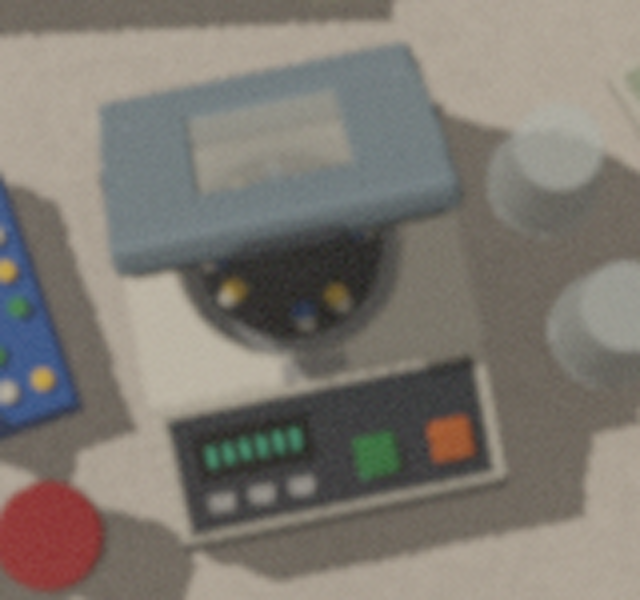

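View pics/sc.png

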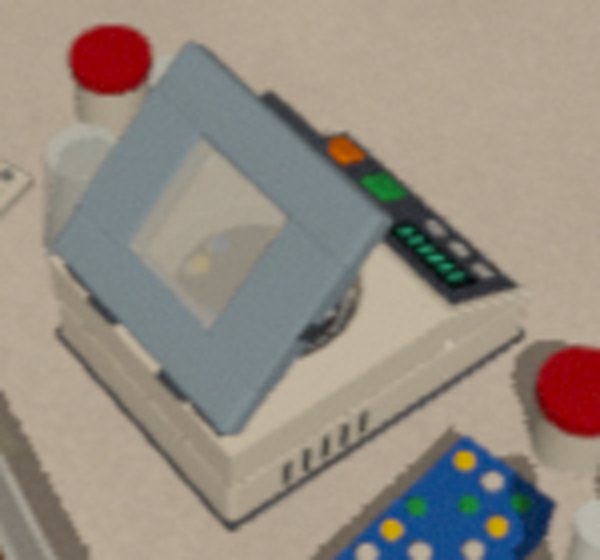

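```bash
python3 - <<'E'
from h import *
t=load('top0');s=load('scene0')
T=lambda x,y:(190+x/4-.5+.1,150+y/4-.5+.1)
S=lambda x,y:(225+x/4-.4,145+y/4-.4)
g,e=tri(t,(283.5,263.2),s,S(383,186));o,e2=tri(t,(302.2,259.2),s,S(346,150))
print('green',g,e,'orange',o,e2,np.linalg.norm(g-o))
d=(o-g);d[2]=0;yaw=np.arctan2(-d[1],-d[0])-np.pi/2; print('yaw key',yaw)
# front panel bottom corners at z .068 (body front edge)
a=onz(t,*T(192,545),.068);b=onz(t,*T(505,478),.068);print('front',a,b,np.linalg.norm(a-b),'yaw',np.arctan2(*(a-b)[1::-1])-np.pi/2)
a2=onz(t,*T(172,420),.105);b2=onz(t,*T(475,358),.105);print('panel top',a2,b2)
# lid corners
for nm,p in(('freeR',(192,42)),('freeL',(392,218)),('hingeR',(57,245)),('hingeL',(235,430))):
    print(nm,S(*p))
for (p,q,n) in(((117,250),(392,218),'freeL'),((455,190),(192,42),'freeR'),((100,105),(235,430),'hingeL'),((408,45),(57,245),'hingeR')):
    P,e=tri(t,T(*p),s,S(*q));print(n,P,e)
E
```

```text
green [0.45577366 0.04079554 0.08585317] 0.0026341495049692896 orange [ 0.46367974 -0.00255966  0.08548304] 0.00024890487553102115 0.04407171058024317
yaw key 0.18037388966756973
front [0.4035779 0.1510967 0.068    ] [ 0.44151184 -0.03550819  0.068     ] 0.19042155356473736 yaw 0.20055200638139636
panel top [0.47419908 0.16019245 0.105     ] [ 0.50881935 -0.01701904  0.105     ]
freeR (272.6, 155.1)
freeL (322.6, 199.1)
hingeR (238.85, 205.85)
hingeL (283.35, 252.1)
freeL [0.54623269 0.18015449 0.2428931 ] 0.008391666437575617
freeR [ 0.58213434 -0.00162682  0.24023789] 0.00436957932634355
hingeL [0.65629493 0.20356306 0.12624481] 0.0054203398716090485
hingeR [0.69443668 0.01954584 0.12152176] 0.000272271683239928
```

```bash
python3 - <<'E'
from h import *
o=r.get_obs();M=rotm(o['orientation']);print('tool axes cols',M.round(3))
w=.19;u=np.array([np.cos(w),np.sin(w),0]);v=np.array([-u[1],u[0],0]);z=np.array([0,0,1.])
# target: tool y=-z world, tool z=+-v
for s in(1,-1):
    zt=s*v;yt=-z;xt=np.cross(yt,zt);D=np.c_[xt,yt,zt];print(s,R.from_matrix(D@M.T).as_rotvec())
H=np.array([.658,.103,.105])
for th in(.8,.6,.4,.2,0):
    rr=.152;print(th,(H+.026*(np.sin(th)*u+np.cos(th)*z)+rr*(-np.cos(th)*u+np.sin(th)*z)).round(4))
E
```

```text
tool axes cols [[-0.959 -0.     0.284]
 [-0.284  0.001 -0.959]
 [ 0.    -1.    -0.001]]
1 [ 6.56551244e-04 -1.97015940e-03  3.04383412e+00]
-1 [-0.00129349 -0.00043105 -0.09775783]
0.8 [0.5723 0.0865 0.2322]
0.6 [0.5492 0.0821 0.2123]
0.4 [0.5305 0.0785 0.1881]
0.2 [0.5168 0.0758 0.1607]
0 [0.5087 0.0743 0.131 ]
```

>>> {"method": "send_rows", "body": {"rows": "0.02 0.03 0.01 0 0 -0.01;0.02 0.037 0.01 0 0 -0.01;0.02 0.037 0.01 0 0 -0.01;0.02 0.037 0.01 0 0 -0.01;0.02 0.037 0.01 0 0 -0.01;0.02 0.037 0.01 0 0 -0.01;0.02 0.037 0.01 0 0 -0.01;0.02 0.037 0.01 0 0 -0.01;0.02 0.037 0.01 0 0 -0.01;0.02 0.037 0 0 0 -0.008;0.02 0.037 0 0 0 0;0.02 0.037 0 0 0 0;0.02 0.037 0 0 0 0;0.02 0.037 0 0 0 0;0.02 0.037 0 0 0 0;0.02 0.037 0 0 0 0;0.02 0.037 0 0 0 0;0.02 0.037 0 0 0 0;0.03 0.037 0 0 0 0;0.03 0.03 0 0 0 0", "grip": 0}}

```text
clock: 2.15
tcp_pos: [0.6121, 0.0812, 0.3213]
orientation: [-0.203, 2.121, -2.121]
contact_force: [-0.7, 0.8, 0.6]
grip_width: -0.0003
```

```bash
python3 - <<'E'
from h import *
for n in('scene','top','wrist'): snap(n,n+'1')
o=r.get_obs();print(o['tcp_pos'],rotm(o['orientation']).round(3),o['contact_force'])
a=load('scene1')['pixels'][80:290,200:400,::-1];b=load('top1')['pixels'][120:300,180:350,::-1]
cv2.imwrite('pics/c1.png',np.hstack([cv2.resize(a,(400,420)),cv2.resize(b,(397,420))]))
E
```

```text
[0.61213815 0.08173116 0.32018201] [[-0.981 -0.002  0.193]
 [-0.193  0.002 -0.981]
 [ 0.001 -1.    -0.002]] [-0.292395   -0.57437976 -0.23892962]
```

View pics/c1.png

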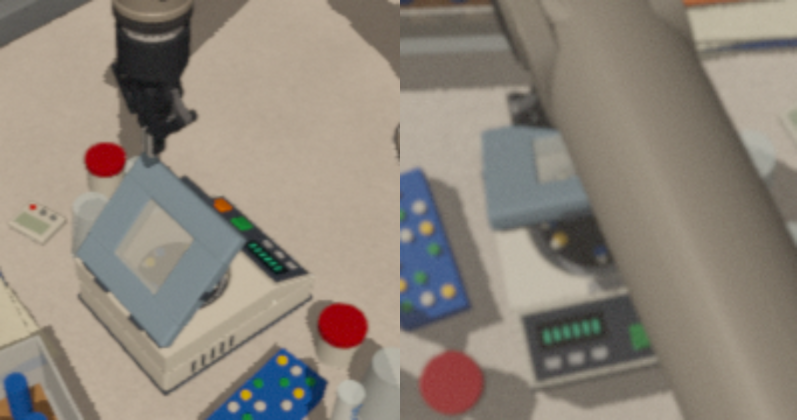

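View pics/wrist1.png

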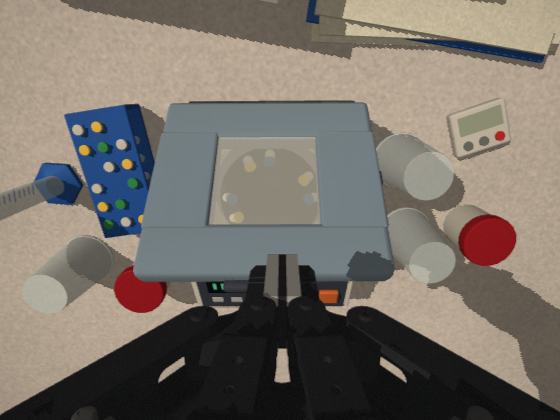

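The wrist view is square to the lid. Its free edge runs along row ~275, the window spans 212–320, and the shut fingertips sit at about (282,258). I'll check my lid model against this view.

```bash
python3 - <<'E'
from h import *
f=load('wrist1');s=load('scene1')
w=.19;u=np.array([np.cos(w),np.sin(w),0]);v=np.array([-u[1],u[0],0]);z=np.array([0,0,1.])
H=np.array([.658,.103,.105])
for th in(.75,.8,.85):
  for rr,y in((.17,.095),(.17,-.095),(0,.095),(0,-.095)):
    P=H+.026*(np.sin(th)*u+np.cos(th)*z)+rr*(-np.cos(th)*u+np.sin(th)*z)+y*v
    print(th,rr,y,P.round(3),proj(f,P).round(1),proj(s,P).round(1))
for n,p,q in(('freeL',(135,278),(322.6,199.1)),('freeR',(393,277),(272.6,155.1)),('hL',(169,102),(283.35,252.1)),('hR',(367,102),(238.85,205.85))):
    print(n,tri(f,p,s,q))
print(f['position'],proj(f,r.get_obs()['tcp_pos']))
E
```

```text
0.75 0.17 0.095 [0.535 0.176 0.24 ] [137.5 290.2] [324.  196.8]
0.75 0.17 -0.095 [ 0.571 -0.01   0.24 ] [396.8 292.3] [275.8 152. ]
0.75 0 0.095 [0.657 0.2   0.124] [171.2 108.7] [281.1 251.3]
0.75 0 -0.095 [0.693 0.013 0.124] [372.4 110.2] [238.3 203.4]
0.8 0.17 0.095 [0.542 0.177 0.245] [133.5 285.6] [321.9 196.7]
0.8 0.17 -0.095 [ 0.578 -0.009  0.245] [400.1 287.7] [273.6 151.6]
0.8 0 0.095 [0.658 0.2   0.123] [171.4 107.6] [280.8 251.7]
0.8 0 -0.095 [0.694 0.013 0.123] [372.3 109.1] [238.  203.8]
0.85 0.17 0.095 [0.549 0.179 0.25 ] [129.3 280.1] [319.7 196.7]
0.85 0.17 -0.095 [ 0.585 -0.008  0.25 ] [403.5 282.3] [271.3 151.4]
0.85 0 0.095 [0.659 0.2   0.122] [171.7 106.6] [280.5 252.1]
0.85 0 -0.095 [0.695 0.013 0.122] [372.1 108.1] [237.8 204.2]
freeL (array([0.5418699 , 0.17966453, 0.23740766]), np.float64(0.0026200152833878478))
freeR (array([ 0.58300838, -0.0040633 ,  0.23964544]), np.float64(0.0007599177307176172))
hL (array([0.65849401, 0.20355603, 0.12434442]), np.float64(0.009547222508019232))
hR (array([0.69745599, 0.0214271 , 0.12546787]), np.float64(0.004463841636848626))
[0.68893082 0.09809959 0.4616815 ] [285.1923828  275.44676694]
```

>>> {"method": "send_rows", "body": {"rows": "-0.006 0.0025 -0.02 0 0 0;-0.006 0.0025 -0.02 0 0 0;-0.006 0.0025 -0.02 0 0 0;-0.006 0.0025 -0.015 0 0 0;0 0 -0.005 0 0 0;0 0 0 0 0 0;0 0 -0.003 0 0 0;0 0 -0.003 0 0 0;0 0 0 0 0 0"}}

```text
clock: 3.2
tcp_pos: [0.5882, 0.0885, 0.2357]
orientation: [-0.2, 2.121, -2.122]
contact_force: [0.5, 0.2, 0.1]
grip_width: 0.0002
```

>>> {"method": "send_rows", "body": {"rows": "0 0.002 -0.003 0 0 0;0 0.001 -0.003 0 0 0;0 0 -0.003 0 0 0;0 0 -0.003 0 0 0;0 0 0 0 0 0"}}

```text
clock: 3.7
tcp_pos: [0.5872, 0.092, 0.2227]
orientation: [-0.203, 2.122, -2.122]
contact_force: [0.2, 0.5, 1.2]
grip_width: -0.0001
```

>>> {"method": "send_rows", "body": {"rows": "-0.0025 -0.0005 -0.0015 0 0 0;-0.0025 -0.0005 -0.0015 0 0 0;-0.0025 -0.0005 -0.0015 0 0 0;-0.0025 -0.0005 -0.0015 0 0 0;-0.003 -0.0005 -0.002 0 0 0;-0.003 -0.0005 -0.002 0 0 0;-0.003 -0.0005 -0.002 0 0 0;-0.003 -0.0005 -0.002 0 0 0"}}

```text
clock: 4.5
tcp_pos: [0.5653, 0.0876, 0.2091]
orientation: [-0.202, 2.122, -2.122]
contact_force: [2.1, -0.7, 0.8]
grip_width: 0.0004
```

```bash
python3 - <<'E'
from h import *
for n in('scene','wrist'): snap(n,n+'2')
print(r.get_obs()['contact_force'],r.get_obs()['tcp_pos'])
a=load('scene2')['pixels'][80:290,200:400,::-1];b=load('wrist2')['pixels'][60:380,120:440,::-1]
cv2.imwrite('pics/c2.png',np.hstack([cv2.resize(a,(400,420)),cv2.resize(b,(400,420))]))
E
```

```text
[0.34304541 0.1786767  0.61637231] [0.56470084 0.08751592 0.20886537]
```

View pics/c2.png

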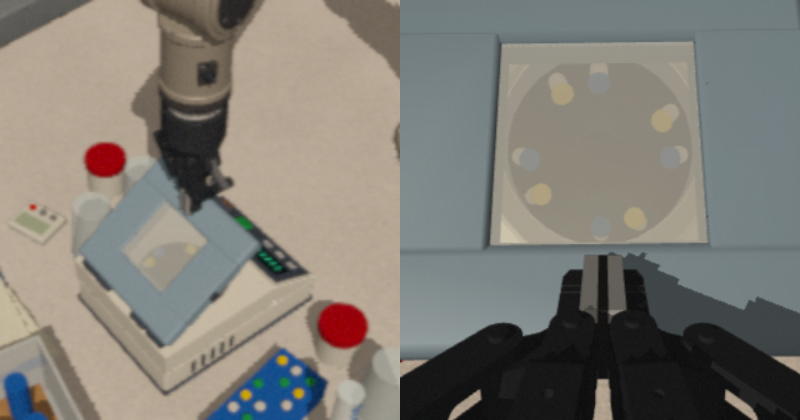

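The lid follows, with the tip on the strip between the window and the free edge. I'll carry on along the arc.

>>> {"method": "send_rows", "body": {"rows": "-0.003 -0.0006 -0.0028 0 0 0;-0.003 -0.0006 -0.0028 0 0 0;-0.003 -0.0006 -0.0028 0 0 0;-0.003 -0.0006 -0.0028 0 0 0;-0.003 -0.0006 -0.0028 0 0 0;-0.003 -0.0006 -0.0028 0 0 0;-0.003 -0.0006 -0.0028 0 0 0;-0.002 -0.0006 -0.0028 0 0 0;-0.002 -0.0004 -0.003 0 0 0;-0.002 -0.0004 -0.003 0 0 0;-0.002 -0.0004 -0.003 0 0 0;-0.002 -0.0004 -0.003 0 0 0;-0.002 -0.0004 -0.003 0 0 0;-0.002 -0.0004 -0.003 0 0 0;-0.002 -0.0004 -0.003 0 0 0;-0.002 -0.0004 -0.003 0 0 0;-0.002 -0.0004 -0.003 0 0 0"}}

```text
clock: 6.3
tcp_pos: [0.5244, 0.0793, 0.1596]
orientation: [-0.202, 2.122, -2.122]
contact_force: [1.3, -0.6, -0.4]
grip_width: 0.0001
```

>>> {"method": "send_rows", "body": {"rows": "-0.001 -0.0002 -0.003 0 0 0;-0.001 -0.0002 -0.003 0 0 0;-0.001 -0.0002 -0.003 0 0 0;-0.001 -0.0002 -0.003 0 0 0;-0.001 -0.0002 -0.003 0 0 0;-0.001 -0.0002 -0.003 0 0 0;-0.001 -0.0002 -0.002 0 0 0;-0.001 -0.0002 -0.002 0 0 0;-0.001 -0.0002 -0.002 0 0 0;-0.001 0 -0.002 0 0 0;0 0 -0.001 0 0 0;0 0 -0.001 0 0 0"}}

```text
clock: 7.5
tcp_pos: [0.5141, 0.0774, 0.1317]
orientation: [-0.203, 2.122, -2.123]
contact_force: [-0.3, -0.3, 1.5]
grip_width: -0.0002
```

>>> {"method": "send_rows", "body": {"rows": "0 0 -0.001 0 0 0;0 0 -0.001 0 0 0;0 0 0 0 0 0;0 0 0 0 0 0"}}

```text
clock: 7.9
tcp_pos: [0.5142, 0.0774, 0.131]
orientation: [-0.203, 2.121, -2.123]
contact_force: [-6.0, -0.9, 13.9]
grip_width: 0.0002
```

The force jumped to 14 N at tip height 0.131, the given height of the shut lid. I'll lift off and look.

>>> {"method": "send_rows", "body": {"rows": "0 0 0.002 0 0 0;0 0 0.005 0 0 0;0 0 0.015 0 0 0;-0.01 0 0.02 0 0 0;-0.02 0 0.02 0 0 0;-0.02 0 0.02 0 0 0;0 0 0 0 0 0;0 0 0 0 0 0"}}

```text
clock: 8.7
tcp_pos: [0.4651, 0.0774, 0.2122]
orientation: [-0.2, 2.121, -2.122]
contact_force: [-0.2, 0.5, 0.3]
grip_width: 0.0
```

```bash
python3 - <<'E'
from h import *
for n in('scene','wrist'): snap(n,n+'3')
print(r.get_obs()['contact_force'],r.get_obs()['tcp_pos'])
a=load('scene3')['pixels'][80:290,200:400,::-1]
cv2.imwrite('pics/c3.png',cv2.resize(a,(600,630))[:600])
for n in('scene3','wrist3'):
    f=load(n);h=cv2.cvtColor(f['pixels'],cv2.COLOR_RGB2HSV)
    for nm,lo,hi in(('green',(50,100,60),(80,255,255)),('orange',(5,140,120),(15,255,255))):
        m=cv2.inRange(h,lo,hi);c,l,s,ce=cv2.connectedComponentsWithStats(m)
        print(n,nm,[(s[i].tolist(),ce[i].round(1).tolist()) for i in range(1,c) if s[i,4]>40 and 150<ce[i][0]<400 and ce[i][1]>150])
E
```

```text
[ 0.2599845  -1.12444645 -0.07993249] [0.46496783 0.07731678 0.21128456]
scene3 green [([315, 188, 12, 8, 56], [320.4, 191.4]), ([324, 202, 17, 13, 56], [332.3, 208.0])]
scene3 orange [([305, 179, 11, 7, 50], [310.0, 182.1]), ([175, 209, 22, 34, 136], [185.5, 225.8]), ([160, 292, 105, 106, 1669], [202.5, 351.8]), ([207, 292, 7, 17, 57], [209.2, 301.1]), ([216, 312, 8, 18, 59], [219.3, 320.9])]
wrist3 green [([200, 189, 9, 13, 83], [203.8, 194.9]), ([213, 189, 8, 13, 82], [216.5, 194.9]), ([226, 189, 8, 13, 81], [229.2, 194.9]), ([239, 189, 7, 13, 79], [241.9, 194.9]), ([251, 189, 8, 12, 76], [254.4, 194.4]), ([264, 189, 7, 12, 78], [267.2, 194.3]), ([308, 201, 31, 25, 711], [322.4, 213.0])]
wrist3 orange [([361, 201, 33, 24, 697], [376.8, 212.4])]
```

View pics/c3.png

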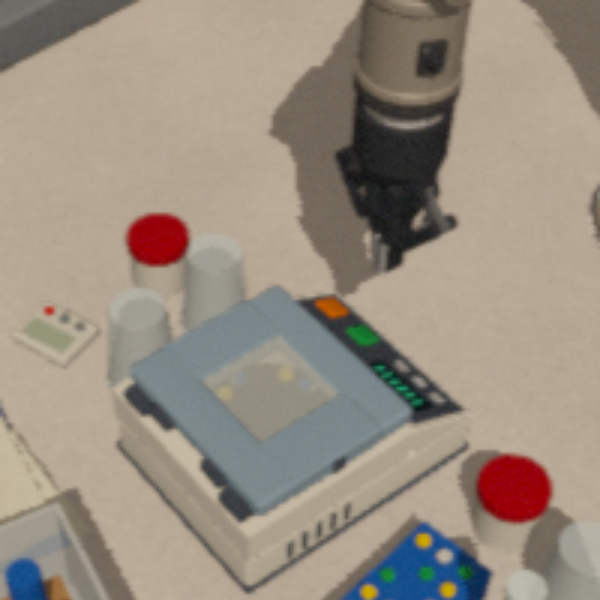

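View pics/wrist3.png

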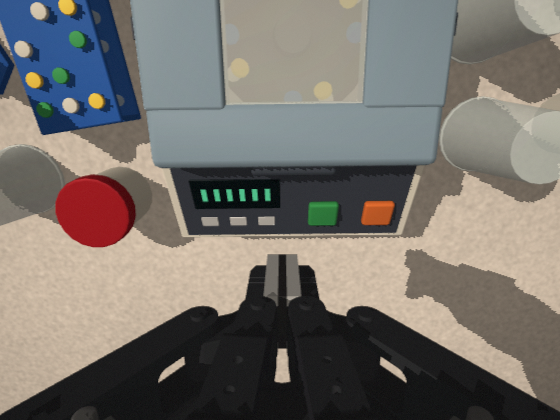

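The lid lies flat and shut, and the green and orange keys are at the same scene pixels as before, so the centrifuge hasn't moved. In the wrist view the green key is at (322,213) and the orange at (377,212).

```bash
python3 - <<'E'
from h import *
f=load('wrist3');s=load('scene3');t=load('top0')
for n,a,b,c in(('g',(322.4,212.5),(320.4,191.2),(283.5,263.2)),('o',(376.8,212),(310.8,182.1),(302.2,259.2))):
    print(n,tri(f,a,s,b),tri(f,a,t,c),'z.09',onz(f,*a,.09),onz(t,*c,.09),onz(s,*b,.09))
print('lid free edge top corners',[onz(f,*p,.131).round(4) for p in((153,166),(436,162))])
print('panel front',[onz(f,*p,.068).round(4) for p in((187,237),(405,237))])
print('tip',proj(f,r.get_obs()['tcp_pos']))
E
```

```text
g (array([0.45808853, 0.04138316, 0.08736969]), np.float64(0.000987377421724563)) (array([0.4556963 , 0.04064402, 0.0792802 ]), np.float64(0.001955597557596067)) z.09 [0.4593911  0.04173954 0.09      ] [0.45437841 0.04165455 0.09      ] [0.45889873 0.04344534 0.09      ]
o (array([ 0.46635136, -0.00168584,  0.0874092 ]), np.float64(0.002184531550871203)) (array([ 0.46488093, -0.00365513,  0.08066497]), np.float64(0.0020453859212283708)) z.09 [ 0.46807535 -0.00121427  0.09      ] [ 0.46335876 -0.0024235   0.09      ] [0.46659953 0.00078226 0.09      ]
lid free edge top corners [array([0.4824, 0.1651, 0.131 ]), array([ 0.5198, -0.0154,  0.131 ])]
panel front [array([0.4072, 0.1513, 0.068 ]), array([ 0.444, -0.04 ,  0.068])]
tip [279.33725712 271.98134146]
```

>>> {"method": "send_rows", "body": {"rows": "-0.002 -0.01 -0.02 0 0 0;-0.002 -0.01 -0.02 0 0 0;-0.002 -0.01 -0.02 0 0 0;-0.001 -0.005 -0.02 0 0 0;0 0 -0.018 0 0 0;0 0 -0.005 0 0 0;0 0 0 0 0 0;0 0 0 0 0 0"}}

```text
clock: 9.6
tcp_pos: [0.4581, 0.0429, 0.1092]
orientation: [-0.202, 2.122, -2.121]
contact_force: [0.7, 0.5, -0.0]
grip_width: 0.0002
```

```bash
python3 - <<'E'
from h import *
for n in('scene','wrist'): snap(n,n+'4')
print(r.get_obs()['contact_force'],r.get_obs()['tcp_pos'])
a=load('scene4')['pixels'][140:240,270:370,::-1];b=load('wrist4')['pixels'][130:330,180:380,::-1]
cv2.imwrite('pics/c4.png',np.hstack([cv2.resize(a,(400,400)),cv2.resize(b,(400,400))]))
E
```

```text
[ 0.09417878 -0.39411004  0.70964563] [0.45832966 0.04285011 0.10962349]
```

View pics/c4.png

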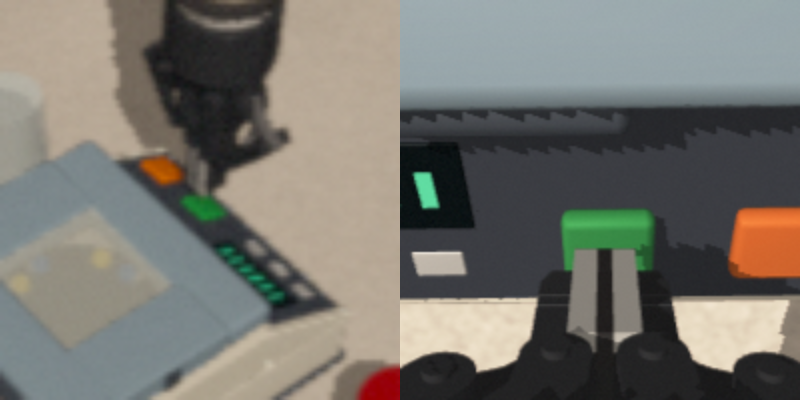

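The tip is over the green key, 17 mm short of touching and well clear of the orange one. I'll press slowly.

>>> {"method": "send_rows", "body": {"rows": "0 0 -0.005 0 0 0;0 0 -0.005 0 0 0;0 0 -0.002 0 0 0;0 0 -0.002 0 0 0;0 0 -0.001 0 0 0;0 0 0 0 0 0"}}

```text
clock: 10.3
tcp_pos: [0.4575, 0.0425, 0.0938]
orientation: [-0.202, 2.122, -2.122]
contact_force: [-0.1, -0.4, 0.6]
grip_width: 0.0004
```

>>> {"method": "send_rows", "body": {"rows": "0 0 -0.001 0 0 0;0 0 -0.001 0 0 0;0 0 0 0 0 0"}}

```text
clock: 10.6
tcp_pos: [0.458, 0.0426, 0.0921]
orientation: [-0.201, 2.122, -2.121]
contact_force: [1.0, 0.1, 2.3]
grip_width: 0.0002
```

>>> {"method": "send_rows", "body": {"rows": "0 0 -0.001 0 0 0;0 0 -0.001 0 0 0;0 0 0 0 0 0"}}

```text
clock: 10.9
tcp_pos: [0.4583, 0.0427, 0.0902]
orientation: [-0.2, 2.121, -2.121]
contact_force: [1.5, -0.4, 4.3]
grip_width: -0.0003
```

>>> {"method": "send_rows", "body": {"rows": "0 0 -0.001 0 0 0;0 0 -0.0005 0 0 0;0 0 0 0 0 0"}}

```text
clock: 11.2
tcp_pos: [0.4581, 0.0427, 0.0886]
orientation: [-0.201, 2.122, -2.121]
contact_force: [1.7, 1.3, 5.1]
grip_width: -0.0001
```

>>> {"method": "send_rows", "body": {"rows": "0 0 -0.0005 0 0 0;0 0 -0.0005 0 0 0;0 0 0 0 0 0"}}

```text
clock: 11.5
tcp_pos: [0.4583, 0.0427, 0.088]
orientation: [-0.2, 2.121, -2.121]
contact_force: [0.0, -0.1, 10.3]
grip_width: 0.0002
```

>>> {"method": "send_rows", "body": {"rows": "0 0 -0.0004 0 0 0;0 0 0 0 0 0;0 0 0 0 0 0"}}

```text
clock: 11.8
tcp_pos: [0.4584, 0.0427, 0.0879]
orientation: [-0.2, 2.121, -2.121]
contact_force: [-1.6, -0.1, 13.7]
grip_width: 0.0001
```

```bash
python3 - <<'E'
from h import *
for n in('scene','wrist'): snap(n,n+'5')
print(r.get_obs()['contact_force'],r.get_obs()['tcp_pos'])
a=load('scene5')['pixels'][140:240,270:370,::-1];b=load('wrist5')['pixels'][130:330,180:380,::-1]
cv2.imwrite('pics/c5.png',np.hstack([cv2.resize(a,(400,400)),cv2.resize(b,(400,400))]))
E
```

```text
[-1.14419348 -0.03608352 13.43497147] [0.45839021 0.04277681 0.08793466]
```

View pics/c5.png

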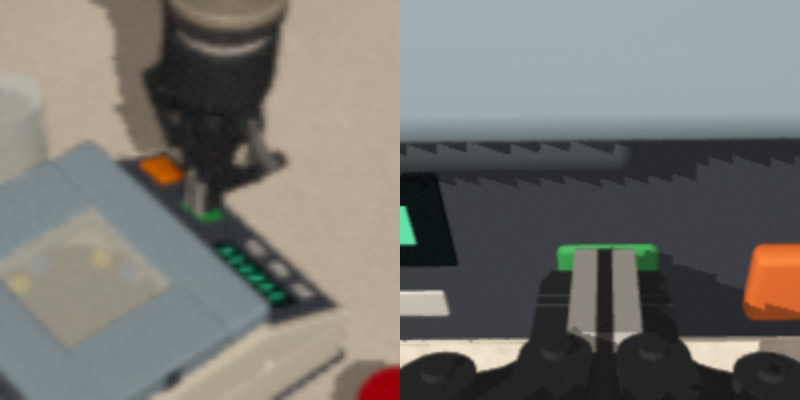

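The tip is on the green key with the key visibly sunk; it is against its stop at 13.5 N. I'll let go and retreat.

>>> {"method": "send_rows", "body": {"rows": "0 0 0.003 0 0 0;0 0 0.005 0 0 0;0 0 0.01 0 0 0;0 0 0.03 0 0 0;0 0 0.04 0 0 0;0 0 0.04 0 0 0;0 0 0.03 0 0 0;0.01 -0.04 0 0 0 0;0.01 -0.04 0 0 0 0;0.01 -0.04 0 0 0 0;0.01 -0.04 0 0 0 0;0.01 -0.04 0 0 0 0;0.01 -0.04 0 0 0 0;0 0 0 0 0 0;0 0 0 0 0 0;0 0 0 0 0 0"}}

```text
clock: 13.5
tcp_pos: [0.5173, -0.1959, 0.245]
orientation: [-0.204, 2.122, -2.12]
contact_force: [0.0, -0.6, -0.7]
grip_width: -0.0005
```

```bash
python3 - <<'E'
from h import *
for n in('scene','top'): snap(n,n+'6')
print(r.get_obs()['contact_force'],r.get_obs()['tcp_pos'])
for n in('top6','scene6'):
    f=load(n);h=cv2.cvtColor(f['pixels'],cv2.COLOR_RGB2HSV)
    for nm,lo,hi in(('green',(50,100,60),(80,255,255)),('orange',(5,140,120),(15,255,255)),('red',(170,120,60),(180,255,255))):
        m=cv2.inRange(h,lo,hi);c,l,s,ce=cv2.connectedComponentsWithStats(m)
        print(n,nm,[(s[i,4].tolist(),ce[i].round(1).tolist()) for i in range(1,c) if s[i,4]>25 and 230<ce[i][0]<400 and ce[i][1]>130])
a=load('scene6')['pixels'][130:330,180:430,::-1];b=load('top6')['pixels'][120:320,120:370,::-1]
cv2.imwrite('pics/c6.png',np.hstack([cv2.resize(a,(400,320)),cv2.resize(b,(400,320))]))
E
```

```text
[0.31818206 1.27632917 1.39346078] [ 0.51748125 -0.19577401  0.24518661]
top6 green [(30, [261.2, 259.4]), (76, [283.6, 263.0])]
top6 orange [(97, [302.1, 259.2])]
top6 red []
scene6 green [(55, [320.4, 191.4]), (55, [332.4, 208.0])]
scene6 orange [(49, [310.1, 182.0]), (34, [237.9, 315.4]), (28, [248.6, 336.2])]
scene6 red [(199, [252.4, 159.0]), (316, [370.6, 242.1])]
```

View pics/c6.png

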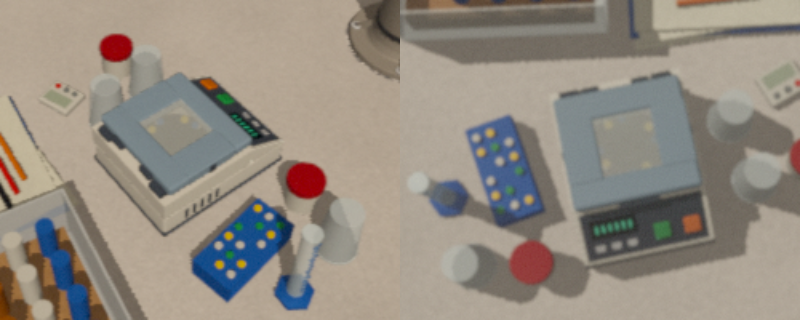

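The lid is shut, both keys are out, and the keys and neighbours sit at the same pixels as at the start. The arm is clear of everything, so I'll hand in.

```bash
python3 -c "
from bench import r
print(r.hand_in())"
```

```text
the job is handed in; nothing more can be done
None
```

The lid is shut and the green start key was pressed all the way in and released. I handed the job in at about 13.6 s, with the arm well clear of everything.

- **Lid:** I pushed it down its closing arc with the shut fingertips, on the outer-face strip between the window and the free edge. It took about 4 s, slowing at the end. It stopped at tip height 0.131 m, the given height of the shut lid, and the force there rose sharply to 14 N. The pictures afterwards show it lying flat.
- **Start key:** I pressed straight down. The force rose gradually over about 4.5 mm, then jumped to 10–14 N at the end stop. The picture showed the key sunk, and it is back out after release.
- **Surroundings:** the green and orange keys and the two nearby red jar lids are within about half a pixel of where they started. The cups, cylinder, rack and timer look undisturbed, but I checked those by eye only.
- **Disagreements:** the different camera pairs disagreed by about 2–8 mm on the height of the start key, so I found the actual contact by force. The force reading also has about 1 N of noise. No check failed.

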